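Test the cooker's gas stop and hold the key on reset

ROBOT

A 6-joint arm with a two-finger parallel gripper is mounted at the origin on a cart in front of the work surface, level with it; the furniture and walls round the work are solid. World frame = base frame: x ahead of the robot, y to its left, z up, the work surface at z = 0. Lengths are in m, angles in degrees, forces in N, time in s.
With the tool pointing down it reaches from about 0.3 to 0.75 m from the base axis. Payload 8.5 kg.
Tool frame: the origin (TCP) lies between the finger pads; the fingertips stand 17 mm ahead of it and the grasp point (between the pads) lies 2 mm behind it (env.tip_reach is the distance from the TCP to the fingertips, in m); z points along the fingers, y is the line along which they close (so a half turn about z gives the same grasp; the last joint's range is limited). The gripper opens to 85 mm and grips with 20 to 120 N. Pads are 22 mm wide; open, the fingers measure 114 mm over their backs; the gripper's body (76 mm by 85 mm) begins 54 mm behind the grasp point. The pads swing forward as they close: fully open they stand 13 mm farther back than shut.
Start: joints at [-82.294, 21.807, 74.336, -0, 83.858, -12.336], TCP at [0.188, -0.517, 0.248] pointing down, gripper open.
Joint ranges: [-178.18, 178.18], [-50.72, 133.34], [12.68, 142.11], [-81.47, 261.47], [9.98, 163.14], [-165.26, 165.26]. Speed limits (degrees/s): [136.94, 136.94, 180, 180, 180, 180].

INTERFACE

Orientations are given as a 3x3 rotation matrix whose columns are the frame's x, y, z axes.
In Python, from rig import env, viewer gives the robot as it stands.
- The arm moves only by the tool move_arm, never from a script. Its argument "motion" is a list of rows, each a list of 2 entries, a list of its own where there are three numbers: the shift along the tool's x, y, z normalised to -1 to 1, where 1 is 50 mm, then the turn, a rotation vector about the tool's x, y, z normalised to -1 to 1, where 1 is 8 degrees. A call has 1 to 20 rows; each row shifts and turns the commanded pose from where the row before left it, along the tool's axes as they then stand; what a row does not reach is not made up. A row lasts 1/10 s, in which the tool goes at most 50 mm and 8.59 degrees, less where a joint would pass 70% of its speed; a pose out of reach is approached as far as the arm can. A call with a number of a shift or a turn outside -1 to 1 is refused whole. A call with a gripper value outside its range is refused whole. "claw" is the closure, from 0 (fully open) to 1 (shut), set as the call begins (left out, the last holds). The fingers move at their own pace and stop on an object; "force" is the grip in N (left out, the last holds). Time passes only in rows, so rows that do not move let the fingers close. It gives the time, the measured TCP pose, the force, the opening and the grip force at its end, in the units of the state.
- env.observe(): the state, without advancing time (a new reading comes with each control period).
- viewer.get_image(name): name is "scene" or "top" or "wrist"; returns a dict with "frame" (400x640x3 uint8, red, green, blue), "depth" (400x640 float32, m along the optical axis (not along the pixel's ray), 0 where there is no reading), "fx", "fy", "cx", "cy" (pixels), "k1" (the pictures are not rectified: a ray, as slopes to the right and down, at radius r is drawn at 1 + k1 r^2 times it, then the intrinsics apply), "eye" and "attitude" of the camera in the world; the wrist camera has in their place "T_tool_cam" (4x4, takes a point from camera to tool coordinates, whose origin is the TCP and whose axes are the flange's). Camera axes: x right, y up, looking along -z (the intrinsics and any distortion apply to the point x, -y, -z); pixel columns grow to the right and rows downward; lengths in m; the calibration is good to about 2 mm. A picture is of the moment at which its call begins: read the wrist's pose just before it.
- env.close_job(): hands the job in; it is judged then, once.
The state is a dict: "time_s": time; "q": joint angles; "qvel": joint speeds; "joint_efforts": joint torques, N m; "position": TCP position; "tool_rot": TCP orientation; "ft_force": force on the tool from outside, world axes, zero at the start; "wrist_torque": the same for the moment, N m; "grip_width": finger opening in m; "gripper_force": force on a finger pad.
Only numpy, scipy, OpenCV 4.12 (cv2) and the standard library are available. Lean on these libraries where they do the work, as an engineer would, in place of code of your own. Each camera call takes 0.05 s, during which the arm holds its last target. There are 200 camera calls.

TASK

Test the cooker's gas shut-off unit: press its red stop plunger down to its stop and let it spring back up. Then take the yellow key from the wooden stand, push it fully home in the unit's lock, working it past the sticky pins, and turn it clockwise to its stop, about a quarter turn. The lock springs back if let go, so finish while still gripping the key and holding it turned; leave the blue key and the kitchen things where they are.

Things in the scene. Friction and masses are not known exactly. Their poses are not given: they have to be found in the camera images.
- gas_unit: Grey box 120 (x) x 210 (y) x 50 mm, fixed on the worktop; origin under its centre, z up. On top: at local (0, 50) mm the red stop plunger, at local (0, -52) mm a steel lock body 52 x 52 mm, its face plate 92 mm above the worktop with a red mark on the +x side (slot at rest) and a green mark on the -y side (slot turned).
- keyhole (a point): Centre of the keyhole in the lock's face, axes as gas_unit's: a slot 18.4 mm long (local x), 8.4 mm wide (local y), mouth bevelled 1.8 mm. The key goes straight down, either way round. The 8 mm face plate is fixed: the key turns only when fully home. In the keyway below (18 x 8 mm) two sticky pins catch it about 17 and 11 mm before home: each gives at 10 to 20 N, easier with a small wiggle.
- lock_plug (a joint): Lock plug, rad: 0 at rest (keyway along local x), grows clockwise seen from above, stop at 1.45. A spring turns it back to 0 (0.03 N m at 0, 0.15 N m at the stop). The key has about 0.13 rad of play in the keyway: turned about 1.58 rad from the slot's line it brings the plug to its stop.
- stop_plunger (a joint): Stop plunger, m: 0 up, grows as it is pressed down, stop at 0.008; spring of 2.2 N at the top and 6 N at the stop, comes back up by itself.
- plunger_top (a point): Centre of the top of the red mushroom head (42 mm across), 93 mm above the worktop when up; pressed straight down.
- key_stand: Wooden block 64 (x) x 165 (y) x 46 mm, fixed on the worktop; origin under its centre. Two slots 38 mm deep in its top at local y = +42 and -42 mm, long sides along local x, each hold a key upright with its shoulder on the block; which key is in which slot varies.
- yellow_key_grip (a point): Centre of the yellow bow of the gas key (about 60 g), 24 mm above the key's shoulder, which rests on the stand or, fully home, on the lock's face. z up along the key, x along the width of bow and blade, y across their thickness. Bow 36 mm wide, 12 mm thick, 32 mm high, its top 18 mm above this point; grip it across its thickness.
- yellow_key_tip (a point): Lower end of the yellow key's blade, 33 mm below the shoulder and 57 mm below the bow's centre, same axes. Blade 16 mm wide (x), 6 mm thick (y), nose rounded 3 mm; between blade and shoulder (23 mm across) a round neck 6 mm thick and 9.5 mm long.
- blue_key_grip (a point): Bow centre of a second key of the same shape with a blue bow, in the stand's other slot. Leave it alone.
- mug: Orange mug 81 x 113 x 101 mm, bystander; origin under its centre.
- spread_jar: Squat dark jar with green lid, 75 mm across, 83 mm high, bystander; origin under its centre.
- red_caddy: Red round tea caddy, 86 mm across, 150 mm high, bystander; origin under its centre.

How it is judged:
By the outcome, as a careful person would: the job done as asked, in the order asked, and still so for the second after the job is handed in, while the arm keeps its last pose, push and grip.
It also fails if it takes over 61 s, if anything falls off the work surface, if the arm or the gripper's body presses on something with over 40 N, if the wrist force passes 120 N, or if a joint passes its speed limit or range.

## Working session

There is one attempt and no reset: what is moved stays moved. The work goes in short steps, Python scripts to look and compute and a tool call to move; the robot and the scene stay as the last step left them, time stands still between calls to the robot, and variables do not carry over. Pictures are saved under pics/ and viewed, at most 10 in all, crops included, and the job is handed in when it is done.

Besides the shell and the picture viewer there is one more tool, called after "Call:" in YAML: its name, and indented under it one key for each argument. move_arm: Moves the arm, as the interface text tells. Scaled input: -1 to 1 covers 50 mm each way for a shift and 8 degrees each way for a turn. Its arguments: {"type":"object","properties":{"motion":{"type":"array","items":{"type":"array"}},"claw":{"type":"number"},"force":{"type":"number"}},"required":["motion"]}

```bash
mkdir -p pics; ls
cat > h.py <<'E'
import numpy as np, cv2
from rig import env, viewer
def grab(name):
    s=env.observe(); im=viewer.get_image(name)
    if name=="wrist":
        T=np.eye(4);T[:3,:3]=np.array(s["tool_rot"]);T[:3,3]=s["position"]
        M=T@np.array(im["T_tool_cam"]); im["R"]=M[:3,:3]; im["o"]=M[:3,3]
    else:
        im["R"]=np.array(im["attitude"]); im["o"]=np.array(im["eye"])
    return im
def ray(im,u,v):
    x=(np.asarray(u,float)-im["cx"])/im["fx"]; y=(np.asarray(v,float)-im["cy"])/im["fy"]
    a,b=x.copy(),y.copy()
    for _ in range(20):
        f=1+im["k1"]*(a*a+b*b); a,b=x/f,y/f
    return np.stack([a,-b,-np.ones_like(a)],-1)@im["R"].T
def plane(im,u,v,z):
    d=ray(im,u,v); t=(z-im["o"][2])/d[...,2]; return im["o"]+t[...,None]*d
def cloud(im):
    v,u=np.mgrid[0:400,0:640]; return im["o"]+ray(im,u,v)*im["depth"][...,None]
def save(im,n): cv2.imwrite("pics/"+n,im["frame"][...,::-1])
E
python3 - <<'E'
from h import *
for n in("scene","top"):
    im=grab(n); save(im,n+"0.png"); print(n,im["o"],im["R"].round(3).tolist(),im["fx"],im["k1"],(im["depth"]>0).mean())
a=[cv2.imread(f"pics/{n}0.png") for n in("scene","top")]
print(env.observe())
E
```

```text
pics
scene [ 0.12852272 -0.94035356  0.57970003] [[0.862, 0.254, -0.438], [-0.507, 0.395, -0.766], [-0.022, 0.883, 0.47]] 367.8544921007191 0.02661940695513974 0.9959375
top [ 0.44607817 -0.10329887  1.22876205] [[-0.002, 0.993, -0.119], [-1.0, 0.002, 0.029], [0.029, 0.119, 0.992]] 437.03287380423603 -0.11359706775846153 0.99609765625
{'time_s': 0.1, 'q': array([-8.22945511e+01,  2.18389939e+01,  7.43791431e+01, -8.87775715e-05,
        8.38571129e+01, -1.23368527e+01]), 'qvel': array([-0.00340744, -0.06744728, -0.04059619, -0.0511054 ,  0.00760762,
       -0.02656611]), 'joint_efforts': array([ 2.76467777e-03, -4.49220121e+01, -2.31659228e+01, -1.86529160e-04,
        3.58456215e-03,  2.04259095e-05]), 'position': array([ 0.18844856, -0.5164611 ,  0.24776349]), 'tool_rot': array([[ 9.39439818e-01,  3.42713870e-01, -1.77622443e-04],
       [ 3.42713802e-01, -9.39438958e-01,  1.30129379e-03],
       [ 2.79105988e-04, -1.28336086e-03, -9.99999138e-01]]), 'ft_force': array([ 0.78110723,  0.23123354, -0.11926122]), 'wrist_torque': array([ 0.00403693, -0.0212548 ,  0.03623888]), 'gripper_force': 0.0, 'grip_width': 0.08530105593604453}
```

View pics/top0.png

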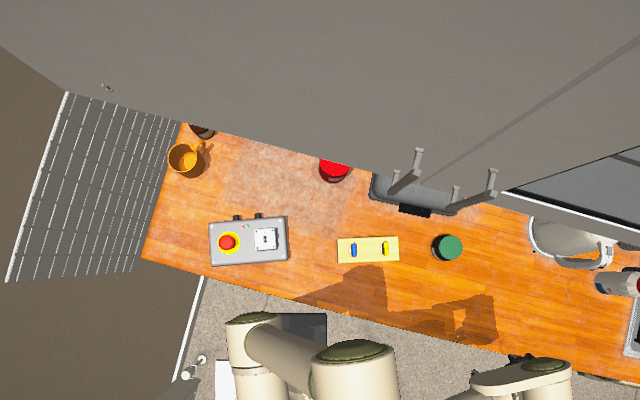

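View pics/scene0.png

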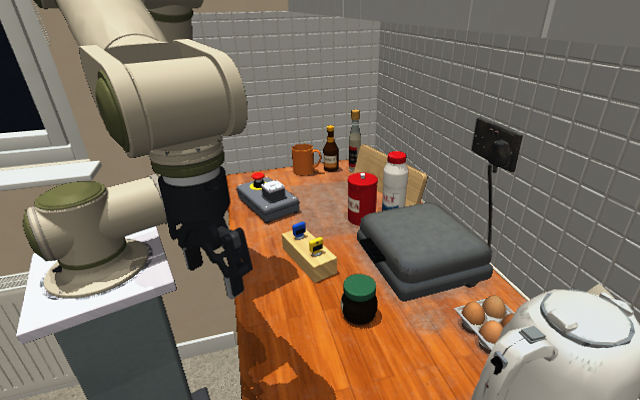

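The top view shows the red plunger at (228,242), lock at (266,238), blue key at (353,250) and yellow key at (386,247). An overhead cabinet covers the far side. Next I measure.

Run:
```python
from h import *
im=grab("top"); C=cloud(im); hsv=cv2.cvtColor(im["frame"],cv2.COLOR_RGB2HSV); H,S,V=[hsv[...,i].astype(int) for i in range(3)]
def rep(n,m,z):
    k,l,st,ce=cv2.connectedComponentsWithStats(m.astype(np.uint8))
    for i in range(1,k):
        if st[i,4]<15: continue
        q=l==i; print(n,st[i,:5],plane(im,ce[i][0],ce[i][1],z).round(4),"depth med",np.median(C[q],0).round(4))
roi=np.zeros(H.shape,bool); roi[205:275,200:420]=1
rep("red",roi&((H<6)|(H>174))&(S>150)&(V>100),.093)
rep("blue",roi&(H>100)&(H<125)&(S>120),.088)
rep("yel",roi&(H>22)&(H<32)&(S>190),.088)
def rect(n,m):
    p=C[m][:,:2]; r=cv2.minAreaRect(p.astype(np.float32)); print(n,m.sum(),r,p.mean(0))
z=C[...,2]
sub=roi.copy(); sub[:,300:]=0; rect("unit",sub&(z>.04)&(z<.06)); rect("lock",sub&(z>.084)&(z<.097)&(np.arange(640)[None]>248))
sub=roi.copy(); sub[:,:325]=0; rect("stand",sub&(z>.036)&(z<.056))
for (u,v) in[(266,226),(245,225),(368,242),(300,50),(335,140),(447,246),(330,170),(410,165)]: print(u,v,C[v,u].round(3))
cv2.imwrite("pics/crop.png",cv2.resize(im["frame"][200:280,200:410,::-1],None,fx=3.8,fy=3.8,interpolation=cv2.INTER_CUBIC))
```

```text
red [219 235  16  15 173] [0.4767 0.1132 0.093 ] depth med [0.4774 0.1134 0.0915]
blue [352 244   5  13  54] [ 0.4571 -0.2179  0.088 ] depth med [ 0.4569 -0.2184  0.0865]
yel [218 232  22  22 171] [0.4752 0.1026 0.088 ] depth med [0.4757 0.105  0.0519]
yel [383 242   5  14  57] [ 0.4611 -0.3009  0.088 ] depth med [ 0.4618 -0.3009  0.0861]
unit 2764 ((0.4825964570045471, 0.0660560131072998), (0.1208740770816803, 0.210123673081398), 5.048951148986816) [0.48055861 0.06807201]
lock 373 ((0.4860811233520508, 0.014158157631754875), (0.049608755856752396, 0.05266207456588745), 4.635029315948486) [0.48612889 0.01419433]
stand 1262 ((0.4595063328742981, -0.2610054910182953), (0.06389063596725464, 0.16650982201099396), 3.13849139213562) [ 0.45958026 -0.26008862]
266 226 [0.522 0.015 0.046]
245 225 [0.525 0.072 0.047]
368 242 [ 0.479 -0.262  0.041]
300 50 [ 0.602 -0.095  0.912]
335 140 [ 0.592 -0.136  0.681]
447 246 [ 0.466 -0.469  0.08 ]
330 170 [ 0.658 -0.154  0.139]
410 165 [ 0.565 -0.238  0.657]
```

View pics/crop.png

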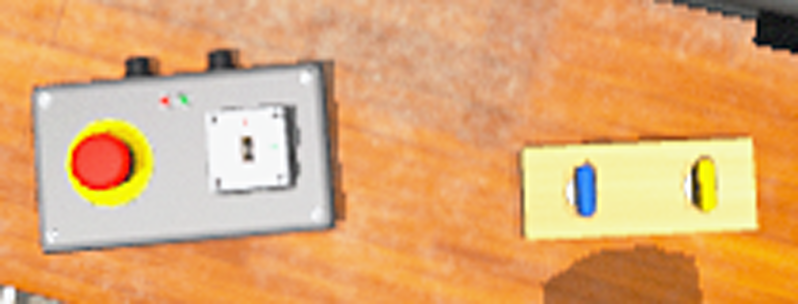

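The close-up shows the unit's red mark up (+x) and green mark right (-y), with the keyhole at about (265,238) in the full picture. The unit is yawed about 5°, the stand about 3°. I go above the plunger first.

Call:
move_arm:
  motion:
    - [[0.487, -0.4925, 0], [0, 0, 0]]
    - [[0.487, -0.4925, 0], [0, 0, 0]]
    - [[0.487, -0.4925, 0], [0, 0, 0]]
    - [[0.487, -0.4925, 0], [0, 0, 0]]
    - [[0.487, -0.4925, 0], [0, 0, 0]]
    - [[0.487, -0.4925, 0], [0, 0, 0]]
    - [[0.487, -0.4925, 0], [0, 0, 0]]
    - [[0.487, -0.4925, 0], [0, 0, 0]]
    - [[0.487, -0.4925, 0], [0, 0, 0]]
    - [[0.487, -0.4925, 0], [0, 0, 0]]
    - [[0.487, -0.4925, 0], [0, 0, 0]]
    - [[0.487, -0.4925, 0], [0, 0, 0]]
    - [[0.487, -0.4925, 0], [0, 0, 0]]
    - [[0.487, -0.4925, 0], [0, 0, 0]]
    - [[0.487, -0.4925, 0], [0, 0, 0]]
    - [[0.487, -0.4925, 0], [0, 0, 0]]
    - [[0.487, -0.4925, 0], [0, 0, 0]]
    - [[0.487, -0.4925, 0], [0, 0, 0]]
    - [[0.487, -0.4925, 0], [0, 0, 0]]
    - [[0.487, -0.4925, 0], [0, 0, 0]]
  claw: 1
  force: 30

```text
time_s: 2.15
position: [0.4775, 0.1144, 0.2482]
tool_rot: [[0.939, 0.343, -0.0], [0.343, -0.939, -0.0], [-0.0, -0.0, -1.0]]
ft_force: [0.1, -0.1, 0.3]
grip_width: 0.0004
gripper_force: 0.0
```

Call:
move_arm:
  motion:
    - [[0, 0, 0], [0, 0, -1]]
    - [[0, 0, 0], [0, 0, -1]]
    - [[0, 0, 0], [0, 0, -1]]
    - [[0, 0, 0], [0, 0, -1]]
    - [[0, 0, 0], [0, 0, -1]]
    - [[0, 0, 0], [0, 0, -1]]
    - [[0, 0, 0], [0, 0, -1]]
    - [[0, 0, 0], [0, 0, -1]]
    - [[0, 0, 0], [0, 0, -1]]
    - [[0, 0, 0], [0, 0, -1]]
    - [[0, 0, 0], [0, 0, -1]]
    - [[0, 0, 0], [0, 0, -1]]
    - [[0, 0, 0], [0, 0, -1]]
    - [[0, 0, 0], [0, 0, -1]]
    - [[0, 0, 0], [0, 0, -1]]
    - [[0, 0, 0], [0, 0, -1]]
    - [[0, 0, 0], [0, 0, -1]]
    - [[0, 0, 0], [0, 0, -1]]
    - [[0, 0, 0], [0, 0, -1]]
    - [[0, 0, 0], [0, 0, -1]]

```text
time_s: 4.15
position: [0.4771, 0.1129, 0.2481]
tool_rot: [[-1.0, -0.006, -0.001], [-0.006, 1.0, 0.0], [0.001, 0.0, -1.0]]
ft_force: [1.0, 0.4, -0.0]
grip_width: 0.0
gripper_force: 0.0
```

Run:
```python
from h import *
im=grab("wrist"); save(im,"w1.png"); s=env.observe(); R=s["tool_rot"]
print(s["time_s"],s["position"],np.degrees(np.arctan2(R[1,0],R[0,0])),R[2],s["q"],s["grip_width"],im["T_tool_cam"])
```

```text
4.2 [0.47708868 0.11289893 0.24813375] -179.23929900253776 [ 5.14863685e-04  2.12765645e-05 -9.99999867e-01] [-5.53478640e-01  1.58277067e+01  8.34490032e+01  5.49311524e-04
  8.07528098e+01 -9.13142677e+01] 0.0001513961493981081 [[-3.74946010e-04  9.47829992e-01  3.18776042e-01  8.13254024e-02]
 [ 9.99999874e-01  2.48990239e-04  4.35871986e-04 -1.28206511e-03]
 [ 3.33760418e-04  3.18776165e-01 -9.47829966e-01 -1.25337610e-01]
 [ 0.00000000e+00  0.00000000e+00  0.00000000e+00  1.00000000e+00]]
```

View pics/w1.png

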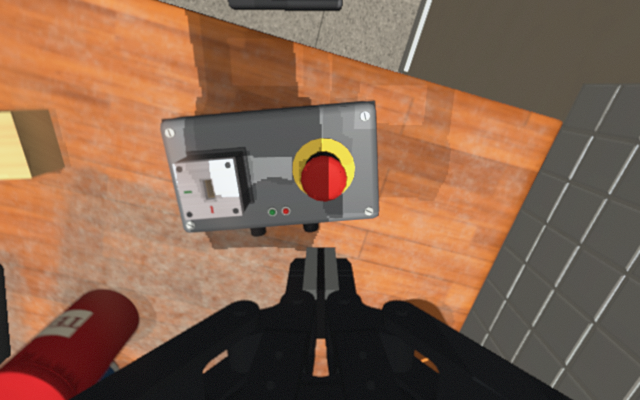

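The wrist view shows the red head at (324,178) and the lock face with its keyhole at about (208,187). Now I get both in world coordinates.

Run:
```python
from h import *
im=grab("wrist"); hsv=cv2.cvtColor(im["frame"],cv2.COLOR_RGB2HSV); H,S,V=[hsv[...,i].astype(int) for i in range(3)]
C=cloud(im); roi=np.zeros(H.shape,bool); roi[120:225,165:375]=1
m=roi&((H<6)|(H>174))&(S>130)&(C[...,2]>.088); p=C[m]; print("red",m.sum(),p.mean(0),cv2.minEnclosingCircle(p[:,:2].astype(np.float32)))
m2=roi&(C[...,2]>.088)&(C[...,2]<.096)&(np.arange(640)[None]<260)
p=C[m2]; print("lock",p.mean(0),cv2.minAreaRect(p[:,:2].astype(np.float32)))
# face rect by plane-casting hull contour of m2
v,u=np.nonzero(m2); q=plane(im,u,v,.092)[:,:2]; print("lockplane",cv2.minAreaRect(q.astype(np.float32)))
for v in range(172,204,2): print(v,V[v,190:232:2], (C[v,198:220:3,2]*1000).astype(int))
```

```text
red 1540 [0.47406005 0.11366237 0.09285949] ((0.45337003469467163, 0.06581349670886993), 0.07296212017536163)
lock [0.48325676 0.01312076 0.0916464 ] ((0.4844512343406677, 0.012362677603960037), (0.05248916894197464, 0.05353643372654915), 4.99250602722168)
lockplane ((0.48387858271598816, 0.013156665489077568), (0.05272030457854271, 0.05386817827820778), 4.938326358795166)
172 [177 176 175 175 175 173 174 174 175 172 214 247 246 246 246 246 247 247
 247 247 247] [91 91 91 91 90 92 90 92]
174 [194 176 176 174 175 175 173 176 175 172 215 247 245 245 245 245 245 245
 245 245 245] [91 92 91 92 92 91 92 92]
176 [192 174 175 174 174 173 171 172 171 168 201 242 245 245 246 246 246 247
 247 247 247] [91 91 91 92 92 91 90 91]
178 [194 191 178 175 169 145 143 133 122 117 123 225 246 246 246 246 246 247
 247 247 247] [91 90 90 90 71 92 90 91]
180 [194 197 186 176 174 146 129 106  99  89  98 210 246 245 246 246 247 247
 247 247 247] [92 91 86 79 72 92 92 90]
182 [200 200 198 190 180 159 139 106 106  93  98 191 245 245 246 246 246 246
 246 246 246] [91 91 87 81 73 91 91 91]
184 [196 194 196 189 1
[... 447 characters left out ...]
92 [186 192 194 193 194 175 158 134 110 109  94  99 167 240 241 240 244 244
 244 245 245] [91 91 90 82 76 72 91 91]
194 [191 190 190 190 191 181 160 140 108 114 103 107 129 174 178 181 244 246
 246 246 247] [91 91 92 84 77 78 91 91]
196 [196 197 194 196 195 190 173 150 110 112 116 114 130 167 179 179 196 211
 207 206 204] [91 92 90 85 83 85 91 92]
198 [198 197 199 197 197 196 192 169 143 144 151 161 160 175 198 194 195 197
 197 198 199] [91 91 90 89 89 90 92 92]
200 [197 196 197 197 197 196 194 169 180 180 181 178 175 179 194 195 195 195
 195 198 197] [91 92 91 90 91 90 92 93]
202 [196 196 194 195 195 196 196 195 196 195 194 197 198 199 196 198 199 200
 199 200 199] [91 92 91 90 92 91 90 91]
```

Call:
move_arm:
  motion:
    - [[0.04, 0.02, 0.345], [0, 0, 0]]
    - [[0, 0, 0.345], [0, 0, 0]]
    - [[0, 0, 0.345], [0, 0, 0]]
    - [[0, 0, 0.345], [0, 0, 0]]
    - [[0, 0, 0.345], [0, 0, 0]]
    - [[0, 0, 0.345], [0, 0, 0]]
    - [[0, 0, 0.345], [0, 0, 0]]
    - [[0, 0, 0.3], [0, 0, 0]]
    - [[0, 0, 0.06], [0, 0, 0]]
    - [[0, 0, 0.04], [0, 0, 0]]
    - [[0, 0, 0.04], [0, 0, 0]]
    - [[0, 0, 0.04], [0, 0, 0]]
    - [[0, 0, 0.04], [0, 0, 0]]
    - [[0, 0, 0.02], [0, 0, 0]]
    - [[0, 0, 0], [0, 0, 0]]
    - [[0, 0, 0], [0, 0, 0]]

```text
time_s: 5.85
position: [0.4752, 0.1139, 0.1017]
tool_rot: [[-1.0, -0.001, 0.001], [-0.001, 1.0, -0.0], [-0.001, -0.0, -1.0]]
ft_force: [-5.6, 0.3, 14.0]
grip_width: -0.0003
gripper_force: 6.9
```

Call:
move_arm:
  motion:
    - [[0, 0, -0.1], [0, 0, 0]]
    - [[0, 0, -0.2], [0, 0, 0]]
    - [[0, 0, -0.9], [0, 0, 0]]
    - [[0, 0, -0.9], [0, 0, 0]]
    - [[0, 0, -0.9], [0, 0, -0.36]]
    - [[0.023, -0.69, 0], [0, 0, 0]]
    - [[0.023, -0.69, 0], [0, 0, 0]]
    - [[0.023, -0.69, 0], [0, 0, 0]]
    - [[0.023, -0.69, 0], [0, 0, 0]]
    - [[0.023, -0.69, 0], [0, 0, 0]]
    - [[0.023, -0.69, 0], [0, 0, 0]]
    - [[0.023, -0.69, 0], [0, 0, 0]]
    - [[0.023, -0.69, 0], [0, 0, 0]]
    - [[0.023, -0.69, 0], [0, 0, 0]]
    - [[0.023, -0.69, 0], [0, 0, 0]]
    - [[0.023, -0.69, 0], [0, 0, 0]]
    - [[0.023, -0.69, 0], [0, 0, 0]]
    - [[0, 0, 0.3], [0, 0, 0]]
    - [[0, 0, 0], [0, 0, 0]]
    - [[0, 0, 0], [0, 0, 0]]

```text
time_s: 7.85
position: [0.4826, -0.3, 0.236]
tool_rot: [[-0.999, -0.051, 0.0], [-0.051, 0.999, 0.0], [-0.0, 0.0, -1.0]]
ft_force: [-0.2, -0.9, 0.8]
grip_width: 0.0004
gripper_force: 0.0
```

Call:
move_arm:
  motion:
    - [[0, 0, 0], [0, 0, 0]]
    - [[0, 0, 0], [0, 0, 0]]
    - [[0, 0, 0], [0, 0, 0]]
    - [[0, 0, 0], [0, 0, 0]]
    - [[0, 0, 0], [0, 0, 0]]
  claw: 0

```text
time_s: 8.35
position: [0.4826, -0.3002, 0.2357]
tool_rot: [[-0.999, -0.051, 0.0], [-0.051, 0.999, -0.0], [-0.0, -0.0, -1.0]]
ft_force: [-0.1, -0.2, -1.2]
grip_width: 0.0723
gripper_force: 0.0
```

```bash
cat > k.py <<'E'
from h import *
s=env.observe(); R=s["tool_rot"]; print(s["time_s"],s["position"],np.degrees(np.arctan2(R[1,0],R[0,0])),R[2],s["grip_width"],s["q"][5])
im=grab("wrist"); save(im,"w2.png"); hsv=cv2.cvtColor(im["frame"],cv2.COLOR_RGB2HSV); H,S,V=[hsv[...,i].astype(int) for i in range(3)]
C=cloud(im)
for n,m in(("yel",(H>20)&(H<34)&(S>170)&(C[...,2]>.055)&(C[...,2]<.1)),("blue",(H>100)&(H<125)&(S>120)&(C[...,2]>.055)&(C[...,2]<.1))):
    k,l,st,ce=cv2.connectedComponentsWithStats(m.astype(np.uint8)); i=1+st[1:,4].argmax(); q=C[l==i]
    t=q[q[:,2]>np.percentile(q[:,2],99)-.006]; print(n,st[i],q.mean(0),"top",len(t),t.mean(0),cv2.minAreaRect((t[:,:2]*1000).astype(np.float32)))
w=(abs(C[...,2]-.046)<.004)&(C[...,0]>.4)&(C[...,0]<.52)&(C[...,1]<-.15)&(C[...,1]>-.37)
print(cv2.minAreaRect((C[w][:,:2]*1000).astype(np.float32)))
E
python3 k.py
```

```text
8.35 [ 0.48256657 -0.30017363  0.23571439] -177.06954839350354 [-1.06283269e-04 -1.34653789e-04 -9.99999985e-01] 0.0723008619859052 -136.7452553746645
yel [313 133  13  44 516] [ 0.45697173 -0.30394     0.08620891] top 489 [ 0.45779569 -0.30389082  0.08674469] ((458.4266357421875, -303.9986267089844), (34.200382232666016, 10.161108016967773), 2.861945152282715)
blue [407 134  20  44 670] [ 0.45376725 -0.22242965  0.08380618] top 508 [ 0.45474877 -0.22142978  0.08646588] ((455.09539794921875, -221.07968139648438), (34.06058120727539, 10.79141902923584), 4.336979866027832)
((457.61199951171875, -261.7223205566406), (64.3253173828125, 165.30438232421875), 2.0813205242156982)
```

View pics/w2.png

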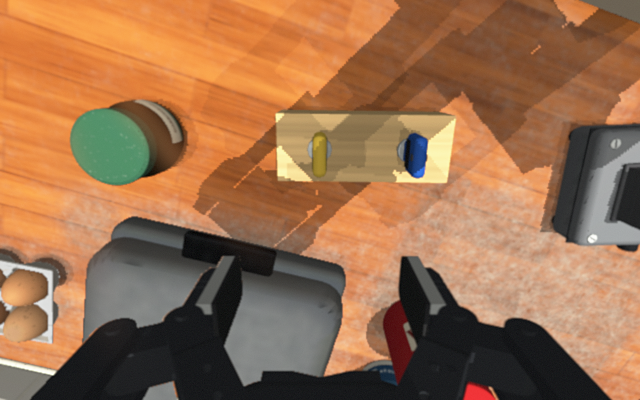

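The wrist view shows the yellow key at (319,155) and the blue key at (415,156), both upright in the stand. Moving down to the yellow bow.

Call:
move_arm:
  motion:
    - [[0.12, -0.01, 0], [0, 0, 0]]
    - [[0.12, -0.01, 0.1], [0, 0, 0]]
    - [[0.12, -0.01, 0.4], [0, 0, 0]]
    - [[0.118, -0.01, 0.5], [0, 0, 0]]
    - [[0, 0, 0.5], [0, 0, 0]]
    - [[0, 0, 0.5], [0, 0, 0]]
    - [[0, 0, 0.5], [0, 0, 0]]
    - [[0, 0, 0.4], [0, 0, 0]]
    - [[0, 0, 0.3], [0, 0, 0]]
    - [[0, 0, 0.154], [0, 0, 0]]
    - [[0, 0, 0], [0, 0, 0]]
  claw: 0.3
  force: 30

```text
time_s: 9.5
position: [0.4582, -0.3033, 0.0671]
tool_rot: [[-0.999, -0.051, -0.001], [-0.051, 0.999, 0.001], [0.001, 0.001, -1.0]]
ft_force: [0.8, 0.3, 0.6]
grip_width: 0.0597
gripper_force: 0.0
```

Run:
```python
from h import *
s=env.observe(); print(s["position"],s["grip_width"],s["ft_force"]); save(grab("wrist"),"w3.png")
```

```text
[ 0.45817558 -0.30327257  0.06709566] 0.05971754515796447 [0.83934484 0.28560882 0.5819221 ]
```

View pics/w3.png

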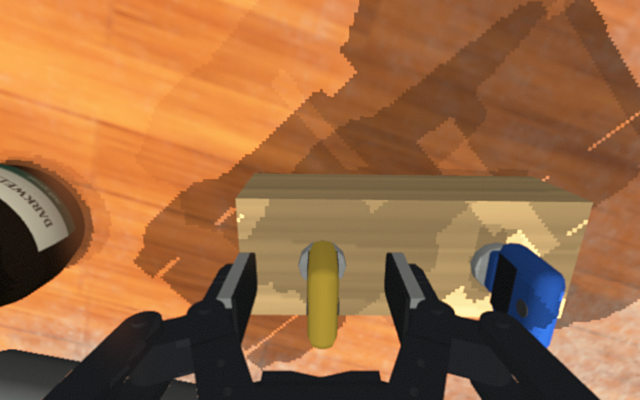

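The yellow bow, at (322,295), sits midway between the pads at (250) and (392). Closing, then lifting.

Call:
move_arm:
  motion:
    - [[0, 0, 0], [0, 0, 0]]
    - [[0, 0, 0], [0, 0, 0]]
    - [[0, 0, 0], [0, 0, 0]]
    - [[0, 0, 0], [0, 0, 0]]
    - [[0, 0, 0], [0, 0, 0]]
    - [[0, 0, 0], [0, 0, 0]]
    - [[0, 0, 0], [0, 0, 0]]
  claw: 1
  force: 70

```text
time_s: 10.25
position: [0.4592, -0.3036, 0.0694]
tool_rot: [[-0.999, -0.051, 0.002], [-0.051, 0.999, -0.001], [-0.002, -0.001, -1.0]]
ft_force: [-1.1, 2.7, 11.1]
grip_width: 0.0109
gripper_force: 73.9
```

Call:
move_arm:
  motion:
    - [[0, 0, -0.1], [0, 0, 0]]
    - [[0, 0, -0.2], [0, 0, 0]]
    - [[0, 0, -0.4], [0, 0, 0]]
    - [[0, 0, -0.5], [0, 0, 0]]
    - [[0, 0, -0.6], [0, 0, 0]]
    - [[0, 0, -0.6], [0, 0, 0]]
    - [[-0.091, 0.7, 0], [0, 0, 0]]
    - [[-0.091, 0.7, 0], [0, 0, 0]]
    - [[-0.091, 0.7, 0], [0, 0, 0]]
    - [[-0.091, 0.7, 0], [0, 0, 0]]
    - [[-0.091, 0.7, 0], [0, 0, 0]]
    - [[-0.091, 0.7, 0], [0, 0, 0]]
    - [[-0.091, 0.7, 0], [0, 0, 0]]
    - [[-0.091, 0.7, 0], [0, 0, 0]]
    - [[-0.091, 0.7, 0], [0, 0, 0]]
    - [[0, 0, 0], [0, 0, -0.25]]
    - [[0, 0, 0], [0, 0, 0]]
    - [[0, 0, 0], [0, 0, 0]]
    - [[0, 0, 0], [0, 0, 0]]

```text
time_s: 12.15
position: [0.4836, 0.0126, 0.1881]
tool_rot: [[-0.996, -0.084, 0.0], [-0.084, 0.996, -0.0], [-0.0, -0.0, -1.0]]
ft_force: [-0.3, 0.2, -0.8]
grip_width: 0.011
gripper_force: 73.1
```

Run:
```python
from h import *
s=env.observe(); R=s["tool_rot"]; print(s["time_s"],s["position"],np.degrees(np.arctan2(R[1,0],R[0,0])),R[2],s["grip_width"],s["q"][5]); save(grab("wrist"),"w4.png")
```

```text
12.15 [0.48363113 0.01259032 0.1880525 ] -175.17473504069142 [-1.62782970e-04 -5.06604666e-05 -9.99999985e-01] 0.010974720413478982 -107.39012010262527
```

View pics/w4.png

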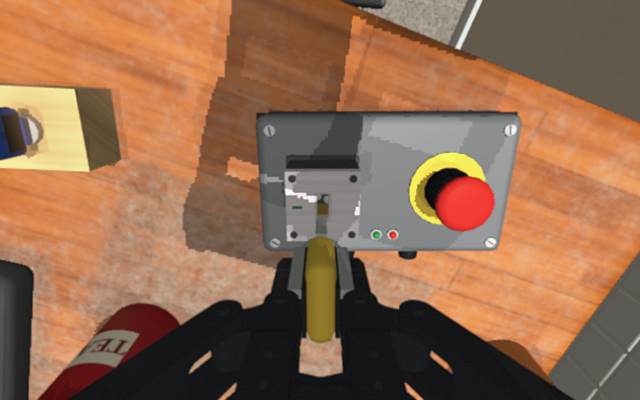

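The picture shows the key gripped at (320,290) and the keyhole at (322,207) on the lock face. Next I measure both in the same picture.

Run:
```python
from h import *
s=env.observe(); im=grab("wrist"); hsv=cv2.cvtColor(im["frame"],cv2.COLOR_RGB2HSV); H,S,V=[hsv[...,i].astype(int) for i in range(3)]
C=cloud(im); R=np.array(s["tool_rot"]); T=(C-s["position"])@R
roi=np.zeros(H.shape,bool); roi[235:350,295:345]=1
m=roi&(H>20)&(H<34)&(S>150); v,u=np.nonzero(m); print("bow px",u.min(),u.max(),v.min(),v.max())
t=T[m]; print("tool z range",np.percentile(t[:,2],[1,5,50,95])); 
for a in range(240,345,8):
    r=m[a]; 
    if r.any(): uu=np.nonzero(r)[0]; print(a,uu.min(),uu.max(),T[a,int(uu.mean())].round(4))
roi[:]=0; roi[160:240,280:365]=1
m=roi&(abs(C[...,2]-.092)<.004); r=cv2.minAreaRect((C[m][:,:2]*1000).astype(np.float32)); print("lock",r)
for v in range(190,222,2): print(v,V[v,306:340:2],(C[v,312:334:2,2]*1000).astype(int))
f=cv2.resize(im["frame"][155:245,275:370,::-1],None,fx=6,fy=6,interpolation=cv2.INTER_CUBIC); cv2.imwrite("pics/w4c.png",f)
```

```text
bow px 305 336 237 341
tool z range [-0.01921616 -0.01860605 -0.01672826  0.00290789]
240 312 330 [ 0.0182 -0.0011  0.0045]
248 307 334 [ 0.018  -0.0015 -0.0024]
256 306 335 [ 0.0183 -0.0015 -0.0097]
264 305 335 [ 0.0179 -0.0015 -0.015 ]
272 305 336 [ 0.0152 -0.0015 -0.0163]
280 305 335 [ 0.013  -0.0015 -0.0182]
288 306 335 [ 0.01   -0.0015 -0.0187]
296 306 335 [ 0.0064 -0.0015 -0.0185]
304 306 334 [ 0.0026 -0.0015 -0.0182]
312 306 335 [-0.0014 -0.0015 -0.0176]
320 306 334 [-0.0049 -0.0015 -0.0178]
328 306 334 [-0.0086 -0.0015 -0.0179]
336 310 331 [-0.013  -0.0015 -0.0172]
lock ((484.09033203125, 12.60031509399414), (52.005916595458984, 52.10110092163086), 5.141058444976807)
190 [135 136 136 136 137 137 136 137 137 136 136 136 135 137 135 135 135] [91 92 91 92 91 91 91 91 92 91 92]
192 [139 136 136 137 133 132 132 131 133 134 133 130 130 136 138 136 134] [92 92 91 91 91 92 92 91 91 91 91]
194 [164 132 134 134 123 118 125 113  80  77  80 104 124 140 138 140 139] [91 91 90 69 67 54 52 53 81 92 91]
196 [239 241 241 241 210 191 132 121  58  76 114 109 124 139 139 139 140] [91 92 90 69 68
[... 649 characters left out ...]
69 69 69 69 69 81 91 90]
210 [136 137 137 136 131 116  84  86  86  85  83 108 124 135 135 138 136] [91 91 90 74 73 74 74 74 83 91 91]
212 [133 133 134 133 129 112  84  84  84  84  84 105 121 134 134 134 134] [91 92 91 78 78 77 77 78 81 91 91]
214 [137 135 136 138 131 115  94  99 101  98  99 112 125 136 137 138 136] [91 89 89 81 82 81 80 81 83 90 91]
216 [139 139 141 141 136 120 102 103 104 102 100 114 130 140 139 142 140] [92 91 90 86 85 87 86 86 85 91 92]
218 [138 137 138 138 137 113  98  96  96 103 111 125 130 138 139 141 140] [ 91  91  90  91 133 133  90  89  89  90  92]
220 [138 139 136 139 137  99  95  97  98  98 113 129 129 139 139 139 137] [ 93  91 137 137 136 137 136 136  91  91  91]
```

View pics/w4c.png

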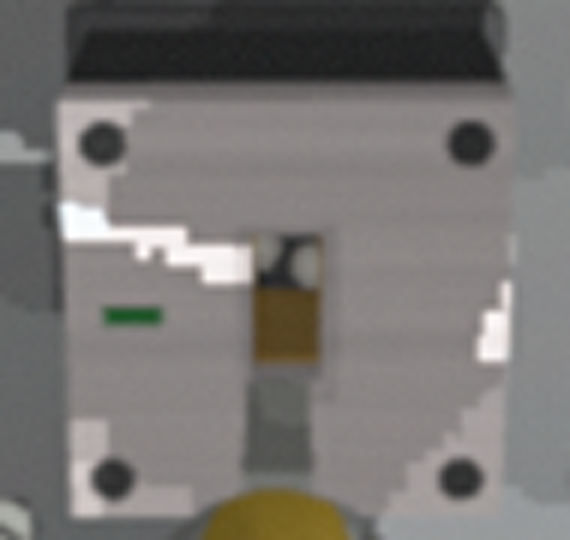

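The close crop shows the blade's nose at about (279,370–470) and the slot opening at (287,235–360); both are seen at once, so I compare them directly.

Run:
```python
from h import *
s=env.observe(); im=grab("wrist"); R=np.array(s["tool_rot"]); P=s["position"]
def tool(u,v,z): # z tool depth
    return ((plane(im,np.array(float(u)),np.array(float(v)),P[2]-z)-P)@R).round(4)
c=lambda x,y:(275+x/6-.42,155+y/6-.42)
print("blade L,R at nose",tool(*c(247,400),.052),tool(*c(312,400),.052), "nose front", tool(*c(280,375),.054))
zf=P[2]-.092
print("slot L,R",tool(*c(254,300),zf),tool(*c(321,300),zf),"far",tool(*c(287,234),zf))
for q in((103,143),(471,143),(112,479),(460,479)): print("screw",tool(*c(*q),zf))
print("bow L,R top",tool(305.5,300,-.018),tool(334.5,300,-.018))
C=cloud(im);T=(C-P)@R
for v in range(218,235,3): print(v,T[v,322].round(4))
```

```text
blade L,R at nose [ 0.0069 -0.0041  0.052 ] [0.0069 0.0021 0.052 ] nose front [ 0.0086 -0.0009  0.054 ]
slot L,R [ 0.0011 -0.0039  0.096 ] [0.0011 0.004  0.096 ] far [ 0.0092 -0.      0.096 ]
screw [ 0.0201 -0.021   0.096 ]
screw [0.0201 0.0209 0.096 ]
screw [-0.0219 -0.0211  0.096 ]
screw [-0.0219  0.0209  0.096 ]
bow L,R top [ 0.0043 -0.007  -0.018 ] [ 0.0043  0.0039 -0.018 ]
218 [ 0.0082 -0.0005  0.0536]
221 [ 0.0078 -0.0005  0.0503]
224 [ 0.0084 -0.0005  0.0446]
227 [ 0.008  -0.0005  0.0414]
230 [ 0.0082 -0.0005  0.037 ]
233 [ 0.0081 -0.0006  0.0335]
```

Call:
move_arm:
  motion:
    - [[-0.022, 0.012, 0.1], [0, 0, 0]]
    - [[0, 0, 0.2], [0, 0, 0]]
    - [[0, 0, 0.2], [0, 0, 0]]
    - [[0, 0, 0.15], [0, 0, 0]]
    - [[0, 0, 0.06], [0, 0, 0]]
    - [[0, 0, 0.06], [0, 0, 0]]
    - [[0, 0, 0.06], [0, 0, 0]]
    - [[0, 0, 0.06], [0, 0, 0]]
    - [[0, 0, 0], [0, 0, 0]]
  force: 90

```text
time_s: 13.2
position: [0.4845, 0.0139, 0.1431]
tool_rot: [[-0.996, -0.086, -0.0], [-0.086, 0.996, 0.0], [0.0, 0.0, -1.0]]
ft_force: [0.4, 0.7, 0.0]
grip_width: 0.0108
gripper_force: 93.3
```

Free entry with no force. I push on towards the first pin with a small wiggle.

Call:
move_arm:
  motion:
    - [[0, 0, 0.06], [0, 0, 0]]
    - [[0, 0, 0.06], [0, 0, 0]]
    - [[0, 0, 0.04], [0, 0, 0.12]]
    - [[0, 0, 0.04], [0, 0, -0.24]]
    - [[0, 0, 0.04], [0, 0, 0.24]]
    - [[0, 0, 0.04], [0, 0, -0.24]]
    - [[0, 0, 0.02], [0, 0, 0.12]]
    - [[0, 0, 0], [0, 0, 0]]

```text
time_s: 14.0
position: [0.4854, 0.0131, 0.129]
tool_rot: [[-0.996, -0.085, 0.002], [-0.085, 0.996, -0.002], [-0.002, -0.002, -1.0]]
ft_force: [0.3, -3.3, 3.6]
grip_width: 0.0108
gripper_force: 93.7
```

Call:
move_arm:
  motion:
    - [[0, 0, 0.04], [0, 0, 0.15]]
    - [[0, 0, 0.04], [0, 0, -0.3]]
    - [[0, 0, 0.04], [0, 0, 0.3]]
    - [[0, 0, 0.02], [0, 0, -0.3]]
    - [[0, 0, 0], [0, 0, 0.15]]
    - [[0, 0, 0], [0, 0, 0]]

```text
time_s: 14.6
position: [0.4851, 0.0139, 0.1212]
tool_rot: [[-0.996, -0.084, 0.001], [-0.084, 0.996, 0.0], [-0.001, 0.0, -1.0]]
ft_force: [2.9, -0.5, -3.2]
grip_width: 0.0108
gripper_force: 91.7
```

Call:
move_arm:
  motion:
    - [[0, 0, 0.04], [0, 0, 0.15]]
    - [[0, 0, 0.04], [0, 0, -0.3]]
    - [[0, 0, 0.03], [0, 0, 0.3]]
    - [[0, 0, 0.02], [0, 0, -0.15]]
    - [[0, 0, 0], [0, 0, 0]]
    - [[0, 0, 0], [0, 0, 0]]

```text
time_s: 15.2
position: [0.4848, 0.0139, 0.1155]
tool_rot: [[-0.996, -0.086, 0.001], [-0.086, 0.996, -0.0], [-0.001, -0.0, -1.0]]
ft_force: [-0.5, 0.6, 9.0]
grip_width: 0.0111
gripper_force: 93.9
```

Call:
move_arm:
  motion:
    - [[0, 0, 0.02], [0, 0, 0.15]]
    - [[0, 0, 0.01], [0, 0, -0.3]]
    - [[0, 0, 0], [0, 0, 0.15]]
    - [[0, 0, 0], [0, 0, 0]]

```text
time_s: 15.6
position: [0.4851, 0.0139, 0.1154]
tool_rot: [[-0.996, -0.086, 0.003], [-0.086, 0.996, -0.001], [-0.003, -0.001, -1.0]]
ft_force: [-4.1, 1.8, 24.3]
grip_width: 0.0111
gripper_force: 96.6
```

Run:
```python
from h import *
s=env.observe(); R=np.array(s["tool_rot"]); P=s["position"]; print(s["q"],P,s["ft_force"],s["wrist_torque"])
im=grab("wrist"); C=cloud(im); hsv=cv2.cvtColor(im["frame"],cv2.COLOR_RGB2HSV)
m=(hsv[...,0]>20)&(hsv[...,0]<34)&(hsv[...,1]>150); m[:230]=0; m[:,:290]=0; m[:,350:]=0
z=C[m][:,2]; print("bow top z",np.percentile(z,[50,80,95]), "tool z",P[2]-np.percentile(z,80))
save(im,"w5.png")
```

```text
[-1.23700576e+01  2.39783676e+01  9.60995241e+01 -6.17134947e-03
  5.97565320e+01 -1.07276475e+02] [0.48514391 0.01386971 0.11540535] [-4.10537283  1.80596638 24.28363427] [0.24393282 0.83863818 0.0719913 ]
bow top z [0.13216451 0.13327473 0.13398679] tool z -0.017869384711674458
```

View pics/w5.png

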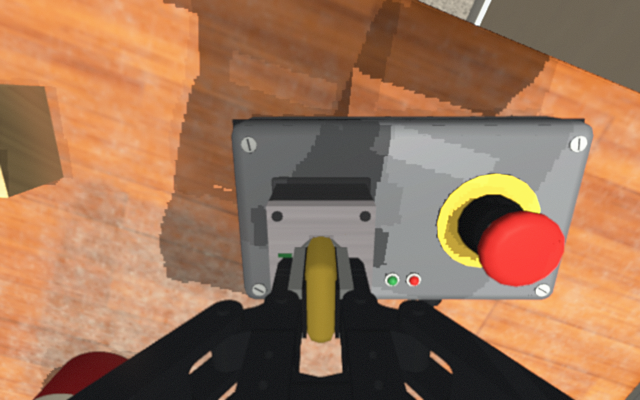

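The key sits home: bow top z is 0.1335, expected 0.134, with a 24 N push and no further travel. Easing the push and turning clockwise.

Call:
move_arm:
  motion:
    - [[0, 0, -0.012], [0, 0, 0.4]]
    - [[0, 0, 0], [0, 0, 0.6]]
    - [[0, 0, 0], [0, 0, 0.6]]
    - [[0, 0, 0], [0, 0, 0.6]]
    - [[0, 0, 0], [0, 0, 0.6]]
    - [[0, 0, 0], [0, 0, 0.6]]
    - [[0, 0, 0], [0, 0, 0.6]]
    - [[0, 0, 0], [0, 0, 0.6]]
    - [[0, 0, 0], [0, 0, 0.6]]
    - [[0, 0, 0], [0, 0, 0]]

```text
time_s: 16.65
position: [0.485, 0.0133, 0.1154]
tool_rot: [[-0.801, 0.599, 0.002], [0.599, 0.801, -0.002], [-0.002, -0.001, -1.0]]
ft_force: [-4.2, -3.8, 17.6]
grip_width: 0.0107
gripper_force: 95.9
```

Call:
move_arm:
  motion:
    - [[0, 0, 0], [0, 0, 0.6]]
    - [[0, 0, 0], [0, 0, 0.6]]
    - [[0, 0, 0], [0, 0, 0.6]]
    - [[0, 0, 0], [0, 0, 0.6]]
    - [[0, 0, 0], [0, 0, 0.6]]
    - [[0, 0, 0], [0, 0, 0.6]]
    - [[0, 0, 0], [0, 0, 0.6]]
    - [[0, 0, 0], [0, 0, 0.6]]
    - [[0, 0, 0], [0, 0, 0.6]]
    - [[0, 0, 0], [0, 0, 0.5]]
    - [[0, 0, 0], [0, 0, 0]]
    - [[0, 0, 0], [0, 0, 0]]

```text
time_s: 17.85
position: [0.4842, 0.0129, 0.1154]
tool_rot: [[-0.107, 0.994, -0.0], [0.994, 0.107, -0.003], [-0.003, -0.001, -1.0]]
ft_force: [-7.0, -6.0, 20.7]
grip_width: 0.0102
gripper_force: 96.8
```

Run:
```python
from h import *
s=env.observe(); R=np.array(s["tool_rot"]); print(s["time_s"],np.degrees(np.arctan2(R[1,0],R[0,0])),s["q"][5],s["ft_force"],s["wrist_torque"],s["position"])
```

```text
17.85 96.1611043343595 -18.49990067860405 [-6.99609673 -6.01870122 20.70502896] [-1.10953508  1.42720334  0.0988529 ] [0.48417308 0.01294921 0.11542514]
```

Call:
move_arm:
  motion:
    - [[0, 0, 0], [0, 0, 0.2]]
    - [[0, 0, 0], [0, 0, 0.15]]
    - [[0, 0, 0], [0, 0, 0.1]]
    - [[0, 0, 0], [0, 0, 0]]
    - [[0, 0, 0], [0, 0, 0]]
  force: 110

```text
time_s: 18.35
position: [0.4841, 0.0129, 0.1154]
tool_rot: [[-0.045, 0.999, -0.0], [0.999, 0.045, -0.003], [-0.003, -0.001, -1.0]]
ft_force: [-7.8, -5.2, 21.1]
grip_width: 0.0106
gripper_force: 110.7
```

Run:
```python
from h import *
s=env.observe(); R=np.array(s["tool_rot"]); P=s["position"]; print(s["time_s"],np.degrees(np.arctan2(R[1,0],R[0,0])),s["q"][5],s["ft_force"],s["wrist_torque"],P)
im=grab("wrist"); save(im,"w6.png"); hsv=cv2.cvtColor(im["frame"],cv2.COLOR_RGB2HSV); C=cloud(im)
m=(hsv[...,0]>20)&(hsv[...,0]<34)&(hsv[...,1]>150)&(C[...,2]>.125)&(C[...,2]<.14); m[:230]=0; m[:,:290]=0; m[:,350:]=0
print(np.percentile(C[m][:,2],80)); v,u=np.nonzero(m)
q=plane(im,u,v,.1335)[:,:2]*1000
print(cv2.minAreaRect(q.astype(np.float32)), cv2.fitLine(q.astype(np.float32),cv2.DIST_L2,0,.01,.01).ravel())
```

```text
18.35 92.58153715598303 -14.91768957372759 [-7.76374729 -5.24066697 21.09888125] [-1.18772121  1.52317481  0.24924689] [0.48414024 0.01292736 0.11543479]
0.13349767555252298
((484.5920104980469, 16.372182846069336), (11.39365005493164, 37.60260009765625), 1.7295957803726196) [ 4.6928763e-02 -9.9889827e-01  4.8466226e+02  1.7140371e+01]
```

View pics/w6.png

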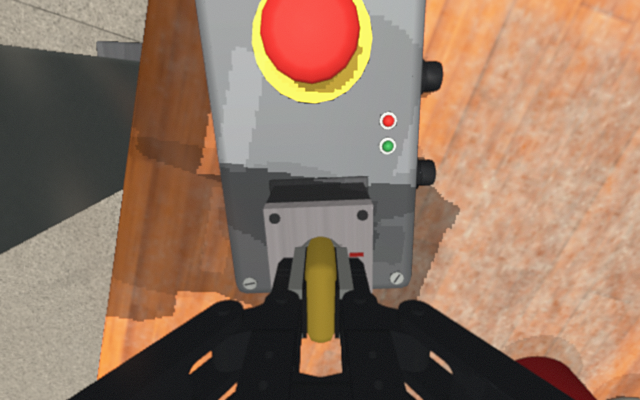

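The key shows turned 92.4° from the slot line with no slip in the grip. The torque jumped to 0.25 N m, above the spring's 0.15, so the plug is on its stop, and the bow is still at home height. Handing in.

```bash
python3 -c "
from rig import env
print(env.close_job())"
```

```text
the job is handed in; nothing more can be done
None
```

I pressed the plunger to its stop and let it spring back. The yellow key is fully home and turned clockwise about 92° to its stop, still gripped and held there, and the job was handed in at about 18 s.

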